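# Roll the bearing sleeve up the test ramp and hold it on its stop

### The arm

A 6-joint arm with a two-finger parallel gripper is mounted at the origin on the work surface. World frame = base frame: x ahead of the robot, y to its left, z up, the work surface at z = 0. Lengths are in m, angles in rad, forces in N, time in s.
With the tool pointing down it reaches from about 0.35 to 0.925 m from the base axis. Payload 6.4 kg.
Tool frame: the origin (TCP) lies midway between the tips of the shut fingers; the grasp point (between the pads) lies 19 mm behind it; y points along the fingers, z is the direction in which the jaws open and shut, and the axes are right-handed (so a half turn about y gives the same grasp; the last joint's range is limited). The gripper opens to 94 mm and grips with 3 to 60 N. Pads are 16 mm wide; open, the fingers measure 119 mm over their backs; the gripper's body (75 mm by 177 mm) begins 78 mm behind the grasp point.
Start: joints at [-1.469, 0.245, 1.558, -0, 1.339, -0.174], TCP at [0.177, -0.625, 0.205] pointing down, gripper open.
Joint ranges: [-3.13, 3.13], [-1.02, 2.26], [0.13, 2.54], [-0.95, 4.09], [0.21, 2.88], [-2.74, 2.74]. Speed limits (rad/s): [2.57, 2.57, 3.14, 3.14, 3.14, 3.14].

### API

Orientations are given as a unit quaternion [w, x, y, z].
In Python, from workcell import get_state, read_camera, sign_off, look_for, masks_of, place_of gives the robot as it stands.
- The arm moves only by the tool arm_command, never from a script. Its argument "plan" is a list of rows, each an object with "translation": the shift along the world's x, y, z in m, a list of three; "yaw": the turn about the world's z in rad. In form: [{"translation": [tx, ty, tz], "yaw": yaw}, ...]. A call has 1 to 8 rows; each row is the pose to reach, as a shift and turn from the pose measured when the call began; what a row does not reach only later rows make up. A row lasts 1/12 s, in which the tool goes at most 41.7 mm and 7.16 degrees, less where a joint would pass 70% of its speed; a pose out of reach is approached as far as the arm can. A call with a gripper value outside its range is refused whole. "claw" is the closure, from -1 (fully open) to 1 (shut), so that 0 is half open, set as the call begins (left out, the last holds). The fingers move at their own pace and stop on an object; the grip force is fixed at half the most. Time passes only in rows, so rows that repeat a pose let the fingers close. It gives the time, the measured TCP pose, the force and the opening at its end, in the units of the state.
- get_state(): the state, without advancing time (a new reading comes with each control period).
- read_camera(name): name is "scene" or "top"; returns a dict with "pixels" (400x640x3 uint8, red, green, blue), "fx", "fy", "cx", "cy" (pixels), "world_to_cam" (4x4, takes a point from world to camera coordinates). Camera axes: x right, y up, looking along -z (the intrinsics and any distortion apply to the point x, -y, -z); pixel columns grow to the right and rows downward; lengths in m; the calibration is good to about 2 mm. A picture is of the moment at which its call begins. There is no depth.
- sign_off(): hands the job in, once; it reports no verdict.
Trained networks look in the newest picture that a camera, given by its name, has taken for a name from the list of things; names that differ only in an ending like _2 or _b are one class to them, and where a whole thing is asked for, a point or a joint stands for the part that bears it (a point fixed in the world has none). Each returns a list of dicts, best first, with "score" (0 to 1); they miss things now and then, are a little off and sometimes report something else, mostly with a low value. They report only what shows in the picture. A call takes as long as a camera call. They do not tell look-alikes from the thing itself.
- look_for(label, camera): "uv" ([column, row] in pixels, amid what is visible of it).
- masks_of(label, camera): "pixels" (400x640 bool, what is visible of it) and "uv" ([column, row] in pixels, amid what is visible of it).
- place_of(label, camera): "uv" ([column, row] in pixels: a listed point, or the origin of a listed thing).
The state is a dict: "time_s": time; "joints": joint angles; "qd": joint speeds; "joint_efforts": joint torques, N m; "position": TCP position; "tcp_rot": TCP orientation; "wrist_force": force on the tool from outside, world axes, zero at the start; "ft_torque": the same for the moment, N m; "opening": finger opening in m.
Only numpy, scipy, OpenCV 4.12 (cv2) and the standard library are available. Lean on these libraries where they do the work, as an engineer would, in place of code of your own. Each camera call takes 0.05 s, during which the arm holds its last target.

### The job

With the fingertips, push the steel bearing sleeve up the red ramp until it is fully home against the two-jaw stop at the top, with the brass switch plunger pushed in. Roll it steadily up the ramp, without lifting it or batting it, and leave the loose parts around the ramp alone. Finish while still holding it pressed against the stop, so that it cannot roll back.

Things in the scene. Friction and masses are not known exactly. Their poses are not given: they have to be found in the camera images.
- sleeve: Loose polished steel bearing sleeve with two thin brass bands, a plain cylinder 44 mm in diameter, 86 mm long, 0.2 to 0.45 kg. Origin at its centre; its y axis is the cylinder's axis (x and z turn as it rolls). It starts lying across the level landing at the foot of the ramp, 24 to 48 mm before the slope, and rolls freely.
- ramp: Fixed red printed ramp. Origin on the bench under the line where the level landing meets the slope; x level, uphill; y to the left; z up. The landing is 15 mm high and runs 72 mm back (-x) from that line to a lip 8 mm thick, 5 mm above it. Side rims 92 mm apart, 8 mm above the running surface, guide the sleeve on landing and slope. Smooth plastic, friction about 0.35.
- deck: The ramp's slope, 9 degrees. Origin in the middle of the line where landing meets slope, on the surface, 15 mm above the bench. x points up the slope along the surface (away from the robot, within 0.5 rad), y left across it, z square to it. Stop jaws at its top.
- stop (a point): Middle of the stop, in the plane of the jaw faces, 22 mm above the slope: deck x = 170 mm, y = 0, z = 22 mm. Two red jaws 36 mm high and 26 mm wide, centred 36 mm either side of it, face down the slope; the brass plunger is between them and a black switch housing 36 mm high behind. When home, the sleeve's centre is 22 mm down the slope from this point.
- plunger (a joint): Travel of the brass switch plunger, 16 mm in diameter, in the middle of the stop, 22 mm above the slope. 0 m = out (its tip 8 mm in front of the jaw faces, as at the start), 0.008 m = fully in, flush with the jaws. It moves up the slope (deck x) against a spring, 0.5 N at the start of the travel and 2.5 N at the end, which pushes the sleeve back.
- post: Loose bystander: black round printed post with a red cap, 40 mm foot diameter, 60 mm high. Origin at the centre of its underside. Stands on the bench beside the ramp.
- pine_block: Loose bystander: pine block 64 x 40 x 30 mm high. Origin at the centre of its underside. Beside the ramp.
- bush: Loose bystander: upright aluminium bush, 36 mm diameter, 40 mm high. Origin at the centre of its underside. Beside the ramp.
- terminal: Loose bystander: white terminal block 50 x 36 x 32 mm high. Origin at the centre of its underside. Beside the ramp.
Mind the look-alikes: they are no part of the job. What is shaped like the sleeve but green or purple is not meant.

How it is judged:
By the outcome, as a careful person would: the job done as asked, in the order asked, and still so for the second after the job is handed in, while the arm keeps its last pose, push and grip.
It also fails if it takes over 35 s, if anything falls off the work surface, if the arm or the gripper's body presses on something with over 40 N, if the wrist force passes 120 N, or if a joint passes its speed limit or range.

## Working session

There is one attempt and no reset: what is moved stays moved. The work goes in short steps, Python scripts to look and compute and a tool call to move; the robot and the scene stay as the last step left them, time stands still between calls to the robot, and variables do not carry over. Pictures are saved under pics/ and viewed, and the job is handed in when it is done.

Besides the shell and the picture viewer there is one more tool, called after ">>>" as name(argument=value, ...) on one line, values as JSON. arm_command: Moves the arm, as the interface text tells. Its arguments: {"type":"object","properties":{"plan":{"type":"array"},"claw":{"type":"number"}},"required":["plan"]}

```bash
mkdir -p pics; ls
python3 - <<'E'
from workcell import *
import cv2,numpy as np,pickle
s=get_state();print(s)
for n in("scene","top"):
    c=read_camera(n);cv2.imwrite(f"pics/{n}0.png",c["pixels"][:,:,::-1]);print(n,{k:v for k,v in c.items() if k!="pixels"})
    pickle.dump(c,open(n+"0.pkl","wb"))
    for l in["sleeve","ramp","deck","stop","plunger","post","pine_block","bush","terminal"]:
        try: print(l,[(np.round(d["uv"],1).tolist(),round(d["score"],2)) for d in place_of(l,n)])
        except Exception as e: print(l,e)
E
```

```text
pics
{'time_s': 0.0, 'joints': array([-1.46909189e+00,  2.45808999e-01,  1.55899994e+00,  5.11989387e-06,
        1.33869470e+00, -1.74082022e-01]), 'qd': array([ 0.00025022,  0.00034541, -0.00099774, -0.00192324,  0.00021691,
       -0.00089709]), 'joint_efforts': array([-3.90110625e-03, -4.15840352e+01, -3.14602554e+01,  6.83389627e-02,
        3.32711509e-02, -1.31962929e-04]), 'position': array([ 0.1769541 , -0.62482823,  0.20435618]), 'tcp_rot': array([ 0.09722228, -0.09716986,  0.70106964, -0.69971938]), 'wrist_force': array([ 0.43212523, -0.30186339, -0.70018821]), 'ft_torque': array([-0.03979944,  0.00863056, -0.0434752 ]), 'opening': 0.09416919949873229}
scene {'fx': 514.5625470493064, 'fy': 514.5625470493064, 'cx': 326.22490179483657, 'cy': 206.85068145247698, 'world_to_cam': array([[-0.81559212,  0.5785791 ,  0.00746426,  0.40658012],
       [-0.39389433, -0.56460898,  0.72530267,  0.19300969],
       [ 0.42385935,  0.58861101,  0.68838966, -1.41677975],
       [ 0.        ,  0.        ,  0.        ,  1.        ]])}
sleeve [([314.1, 180.4], 0.8), ([363.4, 220.0], 0.68), ([
[... 405 characters left out ...]
18.271854559877, 'cy': 201.4238036428502, 'world_to_cam': array([[-0.01764702, -0.99981127,  0.00812429,  0.0419122 ],
       [ 0.99588087, -0.01685371,  0.08909124, -0.54066524],
       [-0.08893751,  0.00966302,  0.99599033, -1.1635663 ],
       [ 0.        ,  0.        ,  0.        ,  1.        ]])}
sleeve [([291.0, 231.0], 0.91), ([229.9, 276.1], 0.8), ([367.7, 224.4], 0.61)]
ramp [([286.1, 222.6], 0.95)]
deck [([284.2, 216.2], 0.7)]
stop [([256.3, 151.0], 0.75)]
plunger it knows: bush, deck, pine_block, post, ramp, sleeve, stop, terminal
post [([335.3, 188.0], 0.45)]
pine_block [([211.2, 185.0], 0.7), ([228.4, 225.2], 0.2)]
bush [([320.4, 142.8], 0.49)]
terminal [([226.2, 226.7], 0.62)]
```

View pics/scene0.png

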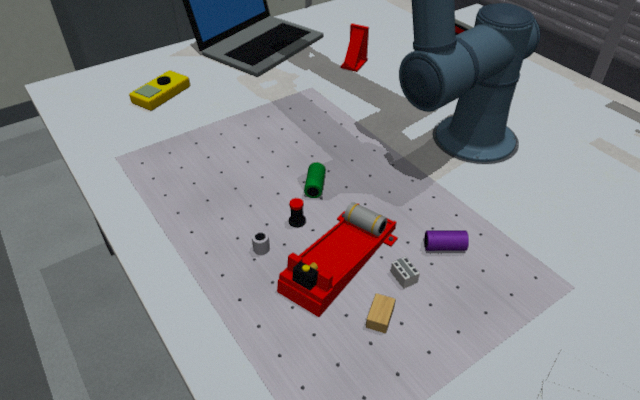

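View pics/top0.png

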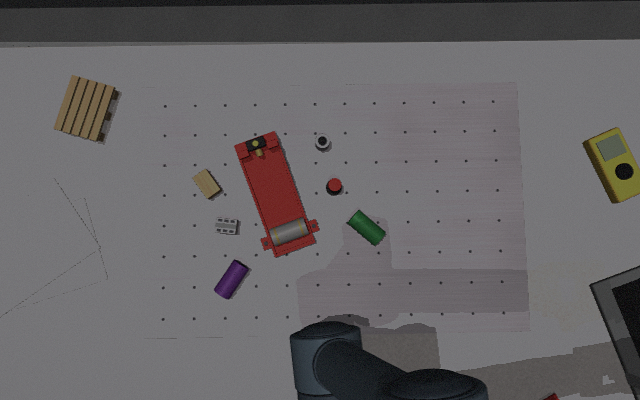

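Run:
```python
import pickle,cv2
for n,(x,y,w,h) in {"top":(190,110,200,190),"scene":(230,150,240,190)}.items():
    c=pickle.load(open(n+"0.pkl","rb"))["pixels"][y:y+h,x:x+w,::-1]
    cv2.imwrite(f"pics/{n}crop.png",cv2.resize(c,None,fx=3,fy=3,interpolation=cv2.INTER_CUBIC))
```

```text
(no output)
```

View pics/topcrop.png

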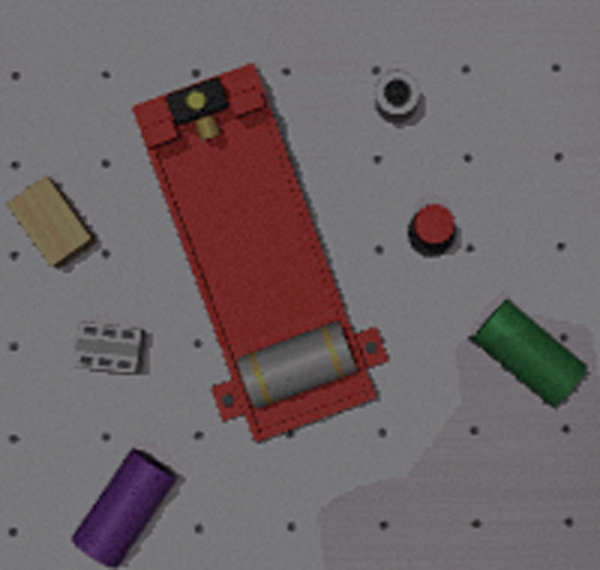

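View pics/scenecrop.png

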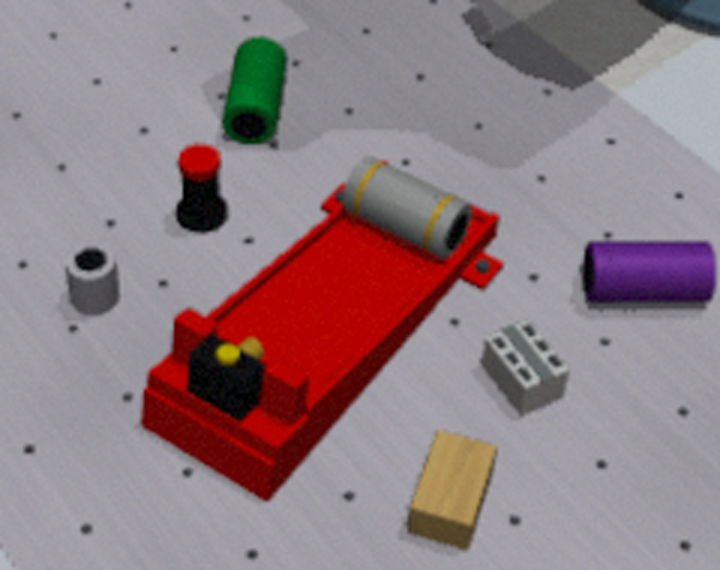

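Sleeve candidates in the top image are the steel one with brass bands at (290,232), green at (367,227) and purple at (231,279). I choose the steel one on the landing, and the close crop shows its two brass bands. Next I fit the ramp pose.

```bash
cat > h.py <<'E'
import numpy as np,cv2,pickle
from scipy.optimize import least_squares
def proj(c,P):
    P=np.atleast_2d(P);q=P@c["world_to_cam"][:3,:3].T+c["world_to_cam"][:3,3]
    return np.c_[c["cx"]+c["fx"]*q[:,0]/-q[:,2], c["cy"]-c["fy"]*q[:,1]/-q[:,2]]
a=np.radians(9)
def ramp2w(p,P):
    P=np.atleast_2d(P);c,s=np.cos(p[2]),np.sin(p[2])
    return np.c_[p[0]+c*P[:,0]-s*P[:,1],p[1]+s*P[:,0]+c*P[:,1],P[:,2]]
def deck2r(D):
    D=np.atleast_2d(D);return np.c_[D[:,0]*np.cos(a)-D[:,2]*np.sin(a),D[:,1],.015+D[:,0]*np.sin(a)+D[:,2]*np.cos(a)]
E
python3 - <<'E'
from h import *
C={n:pickle.load(open(n+"0.pkl","rb")) for n in("scene","top")}
R=np.r_[[[0,0,0]],[[0,0,.015]],deck2r([.17,0,.022])]
obs={"scene":[[355.1,237.7],[354.4,235.6],[313.7,268]],"top":[[286.1,222.6],[284.2,216.2],[256.3,151]]}
w=np.array([.5,.5,1])[:,None]
for use in(["scene"],["top"],["scene","top"]):
    f=lambda p:np.concatenate([((proj(C[n],ramp2w(p,R))-obs[n])*w).ravel() for n in use])
    r=least_squares(f,[.55,.1,.2],loss="soft_l1");print(use,r.x,np.round(f(r.x),1))
p=r.x
for n,(x,y,wd,h) in {"top":(190,110,200,190),"scene":(230,150,240,190)}.items():
    im=cv2.resize(C[n]["pixels"][y:y+h,x:x+wd,::-1],None,fx=3,fy=3,interpolation=cv2.INTER_CUBIC)
    L=[]
    for s in(.046,-.046):
        L+= [deck2r([[0,s,0],[.17,s,0]]),deck2r([[0,s,.008],[.17,s,.008]]),np.array([[-.072,s,.015],[0,s,.015]])]
        L+= [deck2r([[.17,np.sign(s)*.023,.036],[.17,np.sign(s)*.049,.036]])]
    L+=[np.array([[-.072,-.046,.02],[-.072,.046,.02]]),np.array([[-.08,-.046,.02],[-.08,.046,.02]]),deck2r([[0,-.046,0],[0,.046,0]])]
    for l in L:
        q=((proj(C[n],ramp2w(p,l))-[x,y]+.5)*3).astype(int)
        cv2.line(im,tuple(map(int,q[0])),tuple(map(int,q[1])),(255,255,0),1)
    cv2.imwrite(f"pics/{n}fit.png",im)
E
```

```text
['scene'] [0.50189105 0.11409671 0.38861196] [-0.1  0.2  0.4 -1.1 -0.1  0.2]
['top'] [0.50640908 0.11509113 0.38458419] [-0.6 -2.8  0.2  0.2  0.2  0.4]
['scene', 'top'] [0.50315943 0.11483114 0.38670651] [-0.2  0.4  0.3 -0.9 -0.6  0.7 -0.5 -2.2  0.2  0.9  0.1  1.8]
```

View pics/topfit.png

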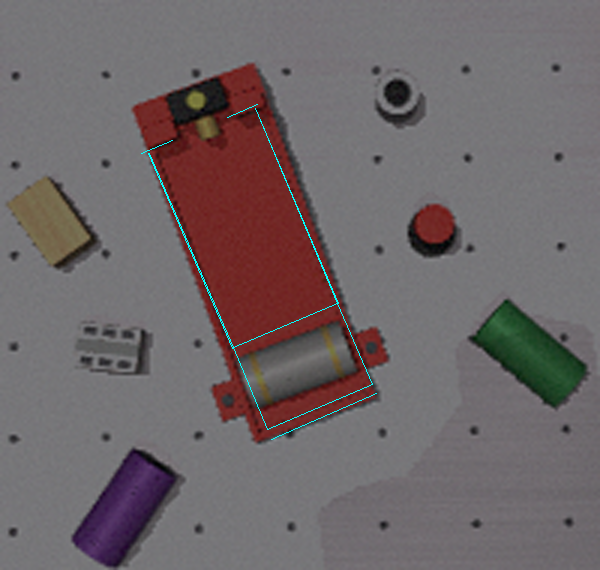

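View pics/scenefit.png

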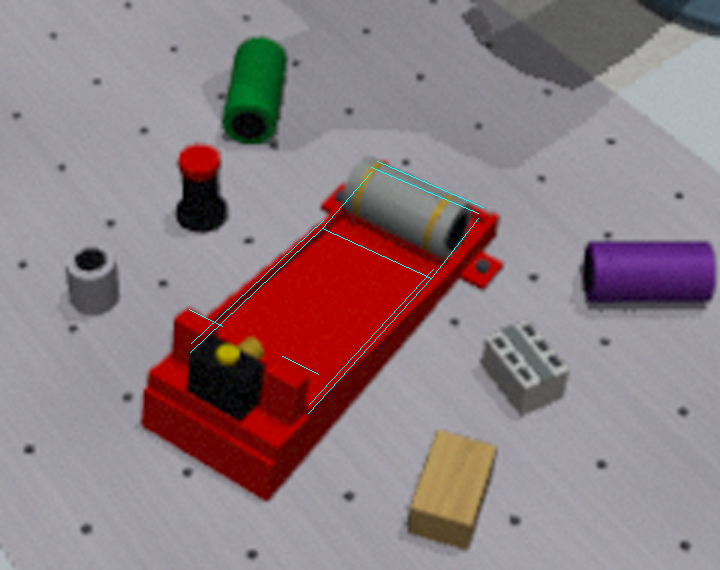

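Run:
```python
import pickle,cv2,numpy as np
c=pickle.load(open("top0.pkl","rb"))["pixels"][:,:,::-1]
for k,(x,y,w,h) in enumerate([(225,120,75,60),(250,205,75,60)]):
    im=np.clip(cv2.resize(c[y:y+h,x:x+w],None,fx=10,fy=10,interpolation=cv2.INTER_CUBIC).astype(float)*1.8,0,255).astype(np.uint8)
    for i in range(0,w,10):cv2.putText(im,str(x+i),(i*10,10),0,.4,(255,255,255));cv2.line(im,(i*10,0),(i*10,h*10),(120,120,120),1)
    for i in range(0,h,10):cv2.putText(im,str(y+i),(0,i*10+10),0,.4,(255,255,255));cv2.line(im,(0,i*10),(w*10,i*10),(120,120,120),1)
    cv2.imwrite(f"pics/z{k}.png",im)
```

```text
(no output)
```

View pics/z0.png

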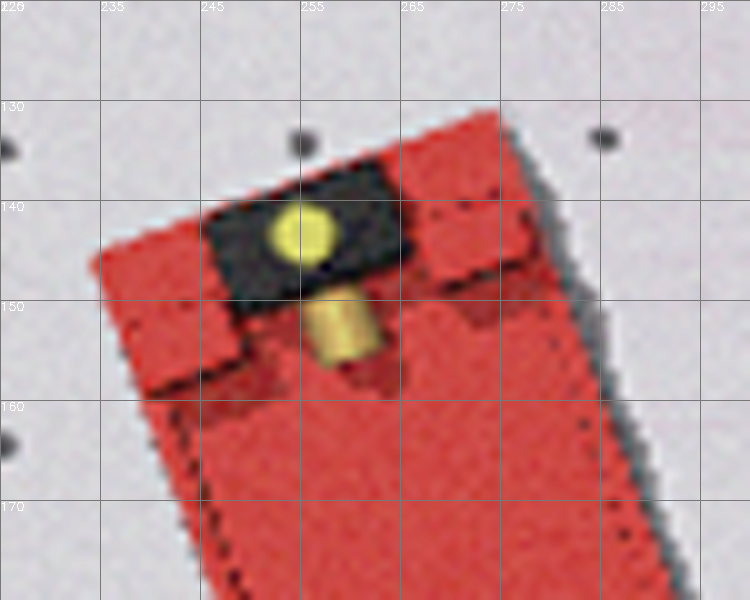

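View pics/z1.png

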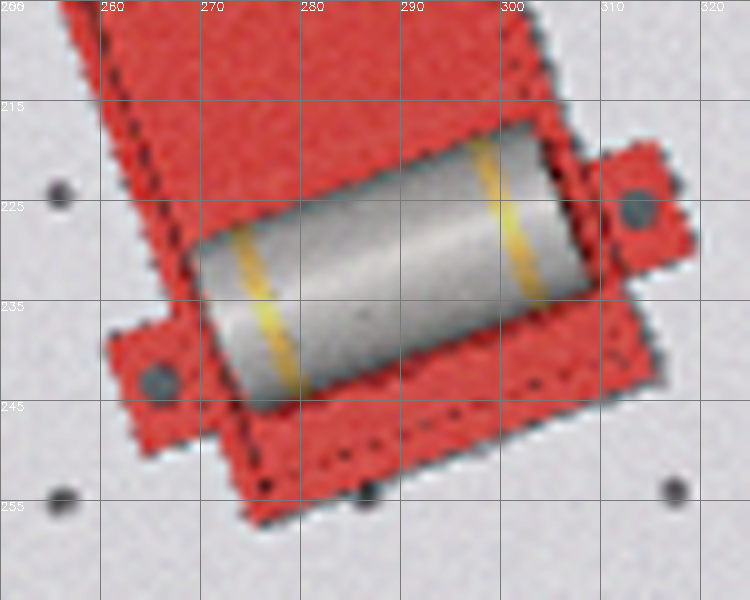

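Run:
```python
from h import *
C={n:pickle.load(open(n+"0.pkl","rb")) for n in("scene","top")}
R=np.r_[deck2r([[.17,.049,.036],[.17,.023,.036],[.17,-.023,.036],[.17,-.049,.036],[.162,0,.030]]),[[-.072,.046,.0175],[-.072,-.046,.0175]]]
o=np.array([[239.5,159.5],[249,155.5],[269,149],[278.2,146],[259.8,155.8],[276.3,253.6],[312.5,240]])-.5
f=lambda p:(proj(C["top"],ramp2w(p,R))-o).ravel()
r=least_squares(f,[.5,.1,.38]);p=r.x;print(p,np.round(f(p).reshape(-1,2),1).tolist())
# with scale-free offset: sleeve
# silhouette in top: sample cylinder; centre param xs along landing
sc=np.array([[269,229],[303,217],[310,234],[276,246]]).mean(0)-.5
q=least_squares(lambda v:(proj(C["top"],ramp2w(p,[[v[0],v[1],.037]]))-sc).ravel(),[-.03,0]).x;print("sleeve ramp xy",q,ramp2w(p,[[*q,.037]]))
for n in C:
  im=cv2.resize(C[n]["pixels"][110:300,190 if n=="top" else 230:390 if n=="top" else 470,::-1],None,fx=3,fy=3,interpolation=cv2.INTER_CUBIC);off=[190 if n=="top" else 230,110]
  L=[]
  for s in(.046,-.046):
    g=np.sign(s)
    L+=[deck2r([[0,s,.008],[.17,s,.008]]),deck2r([[0,s,0],[.17,s,0]]),np.array([[-.072,s,.015],[0,s,.015]]),deck2r([[.17,g*.023,.036],[.17,g*.049,.036]]),deck2r([[.17,g*.023,0],[.17,g*.023,.036]])]
  L+=[np.array([[-.072,-.046,.02],[-.072,.046,.02]]),np.array([[-.08,-.046,.02],[-.08,.046,.02]]),deck2r([[0,-.046,0],[0,.046,0]])]
  L+=[np.array([[q[0],q[1]-.043,.059],[q[0],q[1]+.043,.059]])]
  for l in L:
    u=((proj(C[n],ramp2w(p,l))-off+.5)*3).astype(int);cv2.line(im,tuple(map(int,u[0])),tuple(map(int,u[1])),(255,255,0),1)
  cv2.imwrite(f"pics/{n}fit2.png",im)
for h,l,uv in((.06,"post",(334,186)),(.04,"bush",(323,142)),(.03,"pine",(207,184)),(.032,"term",(227,226))):
  w=least_squares(lambda v:(proj(C["top"],[[v[0],v[1],h]])-uv).ravel(),[.5,.1]).x
  d=w-p[:2];print(l,w,"ramp",np.cos(p[2])*d[0]+np.sin(p[2])*d[1],-np.sin(p[2])*d[0]+np.cos(p[2])*d[1])
```

```text
[0.50167372 0.11708372 0.33711676] [[-0.5, 0.1], [0.6, 0.3], [-0.9, 0.1], [0.4, -0.7], [0.4, -0.0], [0.2, 0.0], [-0.2, 0.3]]
sleeve ramp xy [-0.03376008 -0.0024049 ] [[0.47060939 0.10364745 0.037     ]]
post [ 0.57394115 -0.0047845 ] ramp 0.027889614863736506 -0.13891224830844245
bush [0.68380614 0.01875006] ramp 0.13935501672065825 -0.15304216351693356
pine [0.58752517 0.30038409] ramp 0.14164887133288645 0.1445859448290192
term [0.48528055 0.25195135] ramp 0.029139393189413405 0.13269857633637186
```

View pics/topfit2.png

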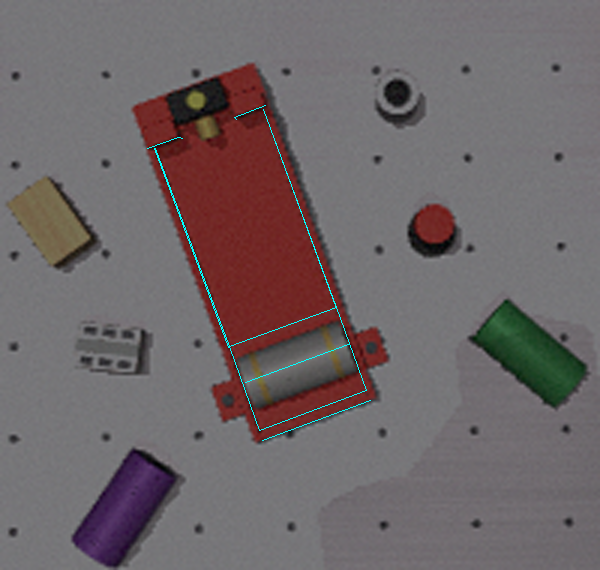

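View pics/scenefit2.png

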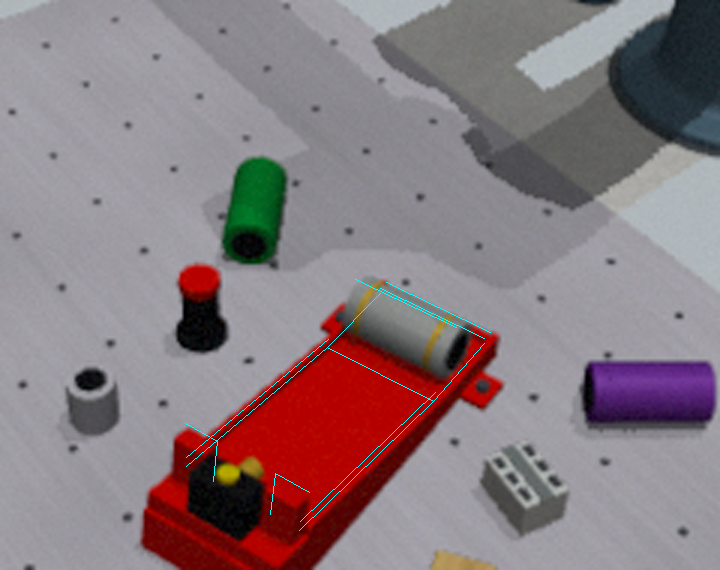

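Run:
```python
from h import *
from scipy.spatial.transform import Rotation as Ro
from workcell import get_state
s=get_state();w,x,y,z=s["tcp_rot"];M=Ro.from_quat([x,y,z,w]).as_matrix();print(M.round(3))
az=np.arctan2(M[1,2],M[0,2]);p=np.array([.502,.1165,.342])
d=(p[2]+np.pi/2-az+np.pi/2)%np.pi-np.pi/2;print("tool z az",az,"yaw turn",d)
for xr,zz in((-.09,.2),(-.09,.032),(-.066,.032)):
    P=ramp2w(p,[[xr,0,zz]])[0];print(P,P-s["position"])
```

```text
[[-0.962 -0.     0.272]
 [-0.272 -0.    -0.962]
 [ 0.    -1.     0.   ]]
tool z az -1.2950047854524267 yaw turn 0.06620845865753022
[0.41721228 0.08631653 0.2       ] [ 0.24019626  0.71178697 -0.00547948]
[0.41721228 0.08631653 0.032     ] [ 0.24019626  0.71178697 -0.17347948]
[0.43982234 0.09436545 0.032     ] [ 0.26280632  0.7198359  -0.17347948]
```

>>> arm_command(plan=[{"translation":[0.02,0.03,0],"yaw":0.01},{"translation":[0.044,0.062,0],"yaw":0.02},{"translation":[0.066,0.094,0],"yaw":0.03},{"translation":[0.088,0.126,0],"yaw":0.04},{"translation":[0.11,0.158,0],"yaw":0.05},{"translation":[0.132,0.19,0],"yaw":0.06},{"translation":[0.154,0.222,0],"yaw":0.066},{"translation":[0.176,0.254,0],"yaw":0.066}], claw=0)

```text
time_s: 1.57
position: [0.3537, -0.3698, 0.2057]
tcp_rot: [-0.12, 0.12, -0.697, 0.697]
wrist_force: [1.9, -0.1, -0.3]
opening: 0.0477
```

```bash
python3 -c "
from workcell import *
s=get_state();print(s['position'],s['joints'],s['opening'],s['wrist_force'])"
```

```text
[ 0.35374875 -0.36981941  0.20567196] [-1.02948315e+00 -8.39612119e-02  1.90709411e+00  7.53757973e-05
  1.31786332e+00  1.99686794e-01] 0.0476614756075578 [ 1.85622798 -0.07060476 -0.33001453]
```

>>> arm_command(plan=[{"translation":[0.008,0.04,0],"yaw":0},{"translation":[0.016,0.08,0],"yaw":0},{"translation":[0.024,0.12,0],"yaw":0},{"translation":[0.032,0.16,0],"yaw":0},{"translation":[0.04,0.2,0],"yaw":0},{"translation":[0.046,0.24,0],"yaw":0},{"translation":[0.05,0.28,0],"yaw":0},{"translation":[0.054,0.32,0],"yaw":0}])

```text
time_s: 2.23
position: [0.4076, -0.048, 0.2061]
tcp_rot: [-0.121, 0.12, -0.696, 0.697]
wrist_force: [0.8, -0.2, 0.5]
opening: 0.0467
```

>>> arm_command(plan=[{"translation":[0.003,0.035,0],"yaw":0},{"translation":[0.006,0.07,-0.01],"yaw":0},{"translation":[0.008,0.105,-0.03],"yaw":0},{"translation":[0.0095,0.13,-0.06],"yaw":0},{"translation":[0.0095,0.134,-0.09],"yaw":0},{"translation":[0.0095,0.134,-0.106],"yaw":0},{"translation":[0.0095,0.134,-0.106],"yaw":0}])

```text
time_s: 2.82
position: [0.4138, 0.0868, 0.0963]
tcp_rot: [0.118, -0.123, 0.697, -0.697]
wrist_force: [-0.3, -0.1, 0.2]
opening: 0.0467
```

```bash
cat > snap.py <<'E'
import sys
from workcell import *
from h import *
from scipy.spatial.transform import Rotation as Ro
t=sys.argv[1]
s=get_state();w,x,y,z=s["tcp_rot"];M=Ro.from_quat([x,y,z,w]).as_matrix();print(s["time_s"],s["position"],"tool x",M[:,0].round(3),"z",M[:,2].round(3),s["wrist_force"].round(2),s["opening"])
p=[.502,.1165,.342];d=s["position"][:2]-p[:2];print("ramp xy",np.cos(p[2])*d[0]+np.sin(p[2])*d[1],-np.sin(p[2])*d[0]+np.cos(p[2])*d[1])
ims=[]
for n,(x,y,w,h) in {"top":(205,120,130,150),"scene":(270,150,130,150)}.items():
    c=read_camera(n);pickle.dump(c,open(n+t+".pkl","wb"))
    ims.append(cv2.resize(c["pixels"][y:y+h,x:x+w,::-1],None,fx=3,fy=3,interpolation=cv2.INTER_CUBIC))
cv2.imwrite(f"pics/s{t}.png",np.clip(np.hstack(ims)*1.4,0,255).astype(np.uint8))
E
python3 snap.py 1
```

```text
2.8167 [0.41382988 0.08684624 0.09634443] tool x [-0.942 -0.336  0.006] z [ 0.336 -0.942 -0.002] [-0.28 -0.12  0.23] 0.04673030271224171
ramp xy -0.0930088565730492 0.0016333976388828442
```

View pics/s1.png

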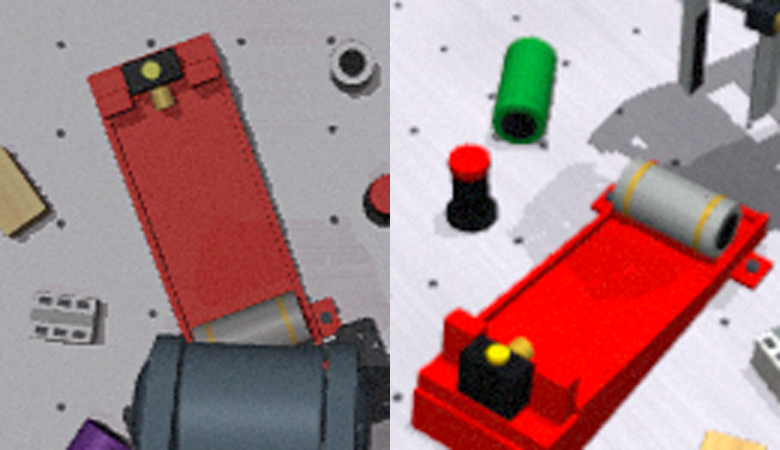

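>>> arm_command(plan=[{"translation":[0,0,-0.03],"yaw":0},{"translation":[0,0,-0.055],"yaw":0},{"translation":[0,0,-0.066],"yaw":0},{"translation":[0.0,0,-0.067],"yaw":0}])

```text
time_s: 3.25
position: [0.4169, 0.0855, 0.0329]
tcp_rot: [-0.119, 0.12, -0.697, 0.697]
wrist_force: [-0.2, 0.3, -0.1]
opening: 0.0468
```

>>> arm_command(plan=[{"translation":[0.005,0.001,0],"yaw":0},{"translation":[0.01,0.0025,0],"yaw":0},{"translation":[0.015,0.004,0],"yaw":0},{"translation":[0.018,0.005,0],"yaw":0},{"translation":[0.019,0.0055,0],"yaw":0}])

```text
time_s: 3.67
position: [0.4375, 0.0911, 0.034]
tcp_rot: [-0.12, 0.119, -0.696, 0.697]
wrist_force: [0.3, -0.0, -1.1]
opening: 0.047
```

```bash
python3 snap.py 2
```

```text
3.6667 [0.43752101 0.0911174  0.03397198] tool x [-0.943 -0.334 -0.002] z [ 0.334 -0.943  0.002] [ 0.31 -0.02 -1.09] 0.04702051395719547
ramp xy -0.06925735317027833 -0.00228814695781172
```

View pics/s2.png

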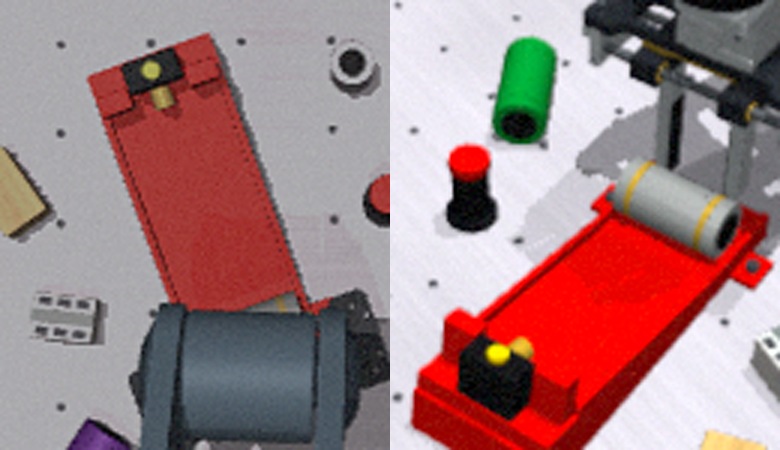

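>>> arm_command(plan=[{"translation":[0.001,0.0005,-0.003],"yaw":0},{"translation":[0.003,0.001,-0.0045],"yaw":0},{"translation":[0.005,0.002,-0.0045],"yaw":0},{"translation":[0.007,0.0028,-0.0045],"yaw":0},{"translation":[0.009,0.0035,-0.0045],"yaw":0},{"translation":[0.011,0.0042,-0.0045],"yaw":0},{"translation":[0.013,0.005,-0.0045],"yaw":0},{"translation":[0.015,0.0057,-0.0045],"yaw":0}])

```text
time_s: 4.43
position: [0.4517, 0.0969, 0.0289]
tcp_rot: [-0.12, 0.12, -0.697, 0.697]
wrist_force: [-0.7, -1.2, -0.4]
opening: 0.047
```

```bash
python3 snap.py 3
```

```text
4.4333 [0.4517142  0.09692687 0.02885487] tool x [-0.943 -0.334 -0.   ] z [ 0.334 -0.943  0.001] [-0.74 -1.15 -0.45] 0.046994959130441945
ramp xy -0.05393781432047626 -0.001575118713376688
```

View pics/s3.png

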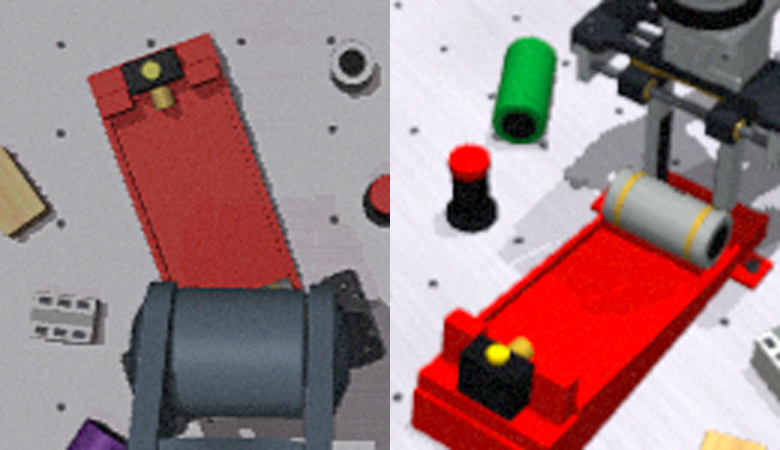

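>>> arm_command(plan=[{"translation":[0.0026,0.001,0],"yaw":0},{"translation":[0.0053,0.002,0],"yaw":0},{"translation":[0.0079,0.0029,0],"yaw":0},{"translation":[0.0106,0.0039,0],"yaw":0},{"translation":[0.0132,0.0049,0],"yaw":0},{"translation":[0.0158,0.0058,0],"yaw":0},{"translation":[0.0185,0.0068,0.0003],"yaw":0},{"translation":[0.0212,0.0078,0.0007],"yaw":0}])

```text
time_s: 5.2
position: [0.4723, 0.1045, 0.0295]
tcp_rot: [-0.119, 0.121, -0.696, 0.697]
wrist_force: [-7.4, -3.7, 6.2]
opening: 0.0472
```

```bash
python3 snap.py 4
```

```text
5.2 [0.47227642 0.10450942 0.02952631] tool x [-0.942 -0.334  0.003] z [ 0.334 -0.942  0.001] [-7.38 -3.67  6.17] 0.047229242482037095
ramp xy -0.03202346942766962 -0.0013276945414898052
```

View pics/s4.png

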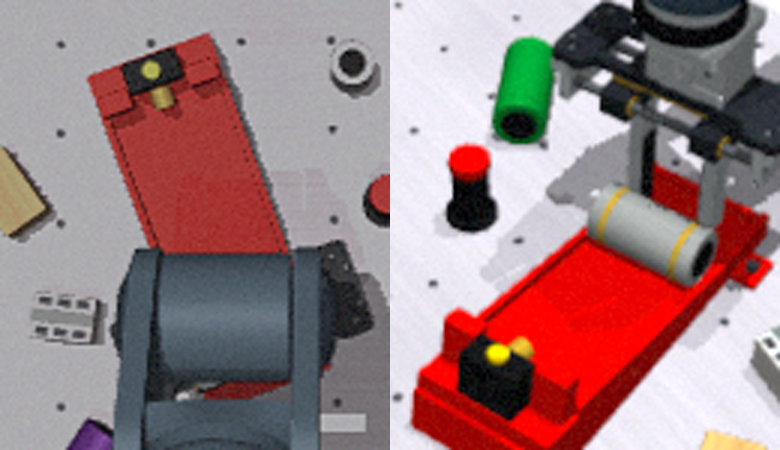

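>>> arm_command(plan=[{"translation":[0.0028,0.001,0.0005],"yaw":0},{"translation":[0.0056,0.002,0.001],"yaw":0},{"translation":[0.0085,0.003,0.0014],"yaw":0},{"translation":[0.0113,0.004,0.0019],"yaw":0},{"translation":[0.0141,0.005,0.0024],"yaw":0},{"translation":[0.017,0.006,0.0028],"yaw":0},{"translation":[0.0198,0.007,0.0033],"yaw":0},{"translation":[0.0226,0.008,0.0038],"yaw":0}])

```text
time_s: 5.97
position: [0.4938, 0.1124, 0.033]
tcp_rot: [-0.118, 0.122, -0.696, 0.697]
wrist_force: [-6.2, -2.1, 4.9]
opening: 0.0472
```

```bash
python3 snap.py 5
```

```text
5.9667 [0.49381346 0.11244481 0.03302655] tool x [-0.942 -0.335  0.006] z [ 0.335 -0.942  0.   ] [-6.25 -2.15  4.87] 0.04715061768904162
ramp xy -0.009072415597316644 -0.0010748010465209661
```

View pics/s5.png

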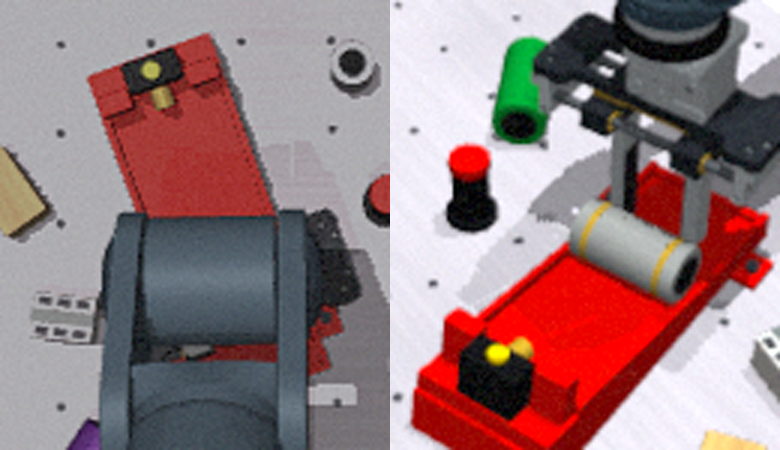

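>>> arm_command(plan=[{"translation":[0.0028,0.001,0.0005],"yaw":0},{"translation":[0.0056,0.002,0.001],"yaw":0},{"translation":[0.0085,0.003,0.0015],"yaw":0},{"translation":[0.0113,0.004,0.002],"yaw":0},{"translation":[0.0141,0.005,0.0025],"yaw":0},{"translation":[0.017,0.006,0.003],"yaw":0},{"translation":[0.0198,0.007,0.0035],"yaw":0},{"translation":[0.0226,0.008,0.004],"yaw":0}])

```text
time_s: 6.73
position: [0.5159, 0.1204, 0.037]
tcp_rot: [-0.117, 0.123, -0.696, 0.697]
wrist_force: [-6.3, -2.7, 5.4]
opening: 0.047
```

>>> arm_command(plan=[{"translation":[0.0028,0.001,0.0005],"yaw":0},{"translation":[0.0056,0.002,0.001],"yaw":0},{"translation":[0.0085,0.003,0.0015],"yaw":0},{"translation":[0.0113,0.004,0.002],"yaw":0},{"translation":[0.0141,0.005,0.0025],"yaw":0},{"translation":[0.017,0.006,0.003],"yaw":0},{"translation":[0.0198,0.007,0.0035],"yaw":0},{"translation":[0.0226,0.008,0.004],"yaw":0}])

```text
time_s: 7.4
position: [0.5373, 0.1282, 0.0407]
tcp_rot: [-0.116, 0.124, -0.696, 0.697]
wrist_force: [-6.6, -3.1, 4.2]
opening: 0.0468
```

```bash
python3 snap.py 6
```

```text
7.4 [0.5373355  0.12821225 0.04068095] tool x [-0.942 -0.335  0.011] z [ 0.335 -0.942 -0.001] [-6.6  -3.07  4.17] 0.04683524253953341
ramp xy 0.037217034746079194 -0.0008165882321092086
```

View pics/s6.png

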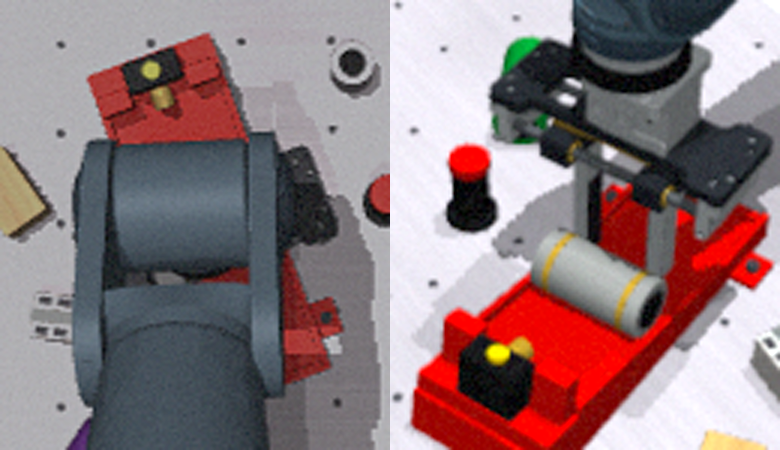

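>>> arm_command(plan=[{"translation":[0.0028,0.001,0.0004],"yaw":0},{"translation":[0.0056,0.002,0.0008],"yaw":0},{"translation":[0.0085,0.003,0.0013],"yaw":0},{"translation":[0.0113,0.004,0.0017],"yaw":0},{"translation":[0.0141,0.005,0.0022],"yaw":0},{"translation":[0.017,0.006,0.0027],"yaw":0},{"translation":[0.0198,0.007,0.0031],"yaw":0},{"translation":[0.0226,0.008,0.0036],"yaw":0}])

```text
time_s: 8.17
position: [0.5594, 0.1362, 0.0443]
tcp_rot: [-0.116, 0.125, -0.696, 0.697]
wrist_force: [-6.8, -2.3, 5.5]
opening: 0.0471
```

>>> arm_command(plan=[{"translation":[0.0028,0.001,0.0005],"yaw":0},{"translation":[0.0056,0.002,0.001],"yaw":0},{"translation":[0.0085,0.003,0.0015],"yaw":0},{"translation":[0.0113,0.004,0.002],"yaw":0},{"translation":[0.0141,0.005,0.0025],"yaw":0},{"translation":[0.017,0.006,0.003],"yaw":0},{"translation":[0.0198,0.007,0.0035],"yaw":0},{"translation":[0.0226,0.008,0.004],"yaw":0}])

```text
time_s: 8.83
position: [0.581, 0.1439, 0.0481]
tcp_rot: [-0.115, 0.126, -0.696, 0.697]
wrist_force: [-5.3, -1.7, 4.7]
opening: 0.047
```

```bash
python3 snap.py 7
```

```text
8.8333 [0.5809819  0.14394719 0.0481348 ] tool x [-0.942 -0.336  0.016] z [ 0.336 -0.942 -0.001] [-5.34 -1.74  4.68] 0.04696177622132586
ramp xy 0.08361274509273517 -0.0006307090222851808
```

View pics/s7.png

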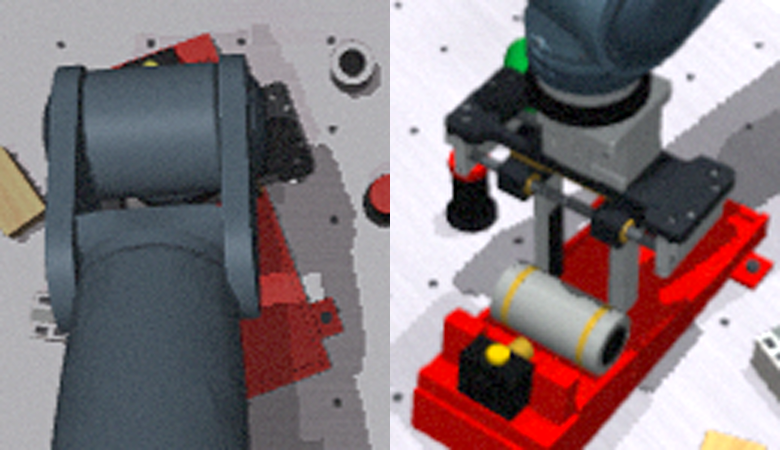

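>>> arm_command(plan=[{"translation":[0.0024,0.0009,0.0004],"yaw":0},{"translation":[0.0047,0.0017,0.0008],"yaw":0},{"translation":[0.007,0.0026,0.0012],"yaw":0},{"translation":[0.0094,0.0034,0.0015],"yaw":0},{"translation":[0.0118,0.0042,0.0019],"yaw":0},{"translation":[0.0141,0.005,0.0023],"yaw":0},{"translation":[0.0165,0.0059,0.0027],"yaw":0},{"translation":[0.0188,0.0067,0.0031],"yaw":0}])

```text
time_s: 9.6
position: [0.5995, 0.1506, 0.0514]
tcp_rot: [-0.114, 0.127, -0.696, 0.697]
wrist_force: [-7.2, -1.9, 5.1]
opening: 0.0469
```

>>> arm_command(plan=[{"translation":[0.0018,0.0007,0.0003],"yaw":0},{"translation":[0.0036,0.0013,0.0006],"yaw":0},{"translation":[0.0054,0.0019,0.0009],"yaw":0}])

```text
time_s: 9.85
position: [0.6031, 0.1519, 0.052]
tcp_rot: [-0.112, 0.129, -0.696, 0.697]
wrist_force: [-9.4, -4.1, 6.4]
opening: 0.0473
```

```bash
python3 snap.py 8
```

```text
9.85 [0.60311157 0.1518803  0.05200913] tool x [-0.942 -0.336  0.023] z [ 0.336 -0.942 -0.002] [-9.44 -4.05  6.36] 0.047288631556561954
ramp xy 0.10712132946824941 -0.0005787072448327213
```

View pics/s8.png

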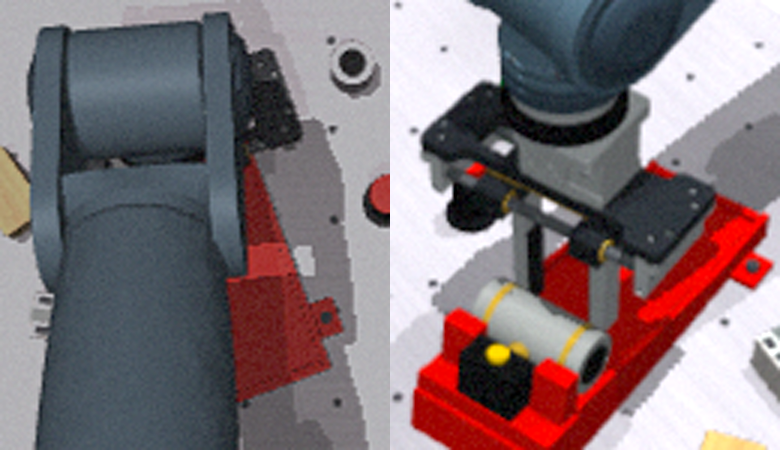

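>>> arm_command(plan=[{"translation":[0.0018,0.0006,0.0003],"yaw":0},{"translation":[0.0033,0.0012,0.0005],"yaw":0},{"translation":[0.0047,0.0017,0.0008],"yaw":0},{"translation":[0.0057,0.002,0.0009],"yaw":0},{"translation":[0.0066,0.0023,0.001],"yaw":0}])

```text
time_s: 10.37
position: [0.6065, 0.1531, 0.0526]
tcp_rot: [-0.109, 0.132, -0.695, 0.698]
wrist_force: [-16.2, -6.8, 12.7]
opening: 0.0474
```

```bash
python3 snap.py 9
```

```text
10.3667 [0.60650839 0.1530816  0.05257173] tool x [-0.941 -0.336  0.032] z [ 0.336 -0.942 -0.002] [-16.19  -6.82  12.7 ] 0.0474391121258222
ramp xy 0.11072431567584665 -0.0005861774133085404
```

View pics/s9.png

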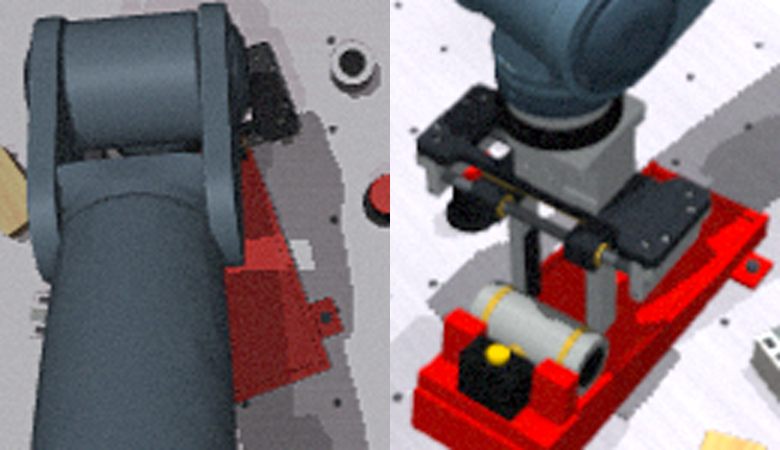

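>>> arm_command(plan=[{"translation":[0.002,0.0007,0.0005],"yaw":0},{"translation":[0.004,0.0014,0.001],"yaw":0},{"translation":[0.0055,0.002,0.0012],"yaw":0},{"translation":[0.0055,0.002,0.0012],"yaw":0},{"translation":[0.0055,0.002,0.0012],"yaw":0}])

```text
time_s: 10.88
position: [0.6065, 0.1531, 0.0527]
tcp_rot: [-0.104, 0.138, -0.695, 0.698]
wrist_force: [-18.4, -7.3, 12.9]
opening: 0.047
```

```bash
python3 snap.py 10
python3 - <<'E'
from h import *
# compare predicted sleeve top line etc in scene, zoom
c=pickle.load(open("scene10.pkl","rb"));im=cv2.resize(c["pixels"][230:300,270:350,::-1],None,fx=7,fy=7,interpolation=cv2.INTER_CUBIC)
cv2.imwrite("pics/z10.png",np.clip(im*1.4,0,255).astype(np.uint8))
E
```

```text
10.8833 [0.60649472 0.15314481 0.05269418] tool x [-0.941 -0.336  0.048] z [ 0.337 -0.942 -0.003] [-18.41  -7.35  12.87] 0.04696526631521683
ramp xy 0.1107326335730834 -0.0005220406991944399
```

View pics/z10.png

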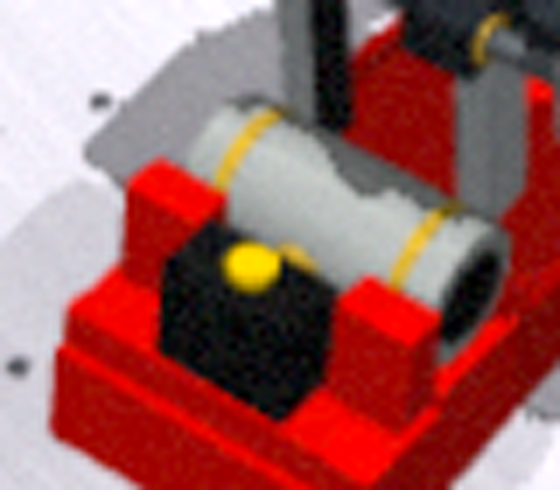

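Run:
```python
from h import *
from workcell import get_state
s=get_state();print(s["ft_torque"],s["wrist_force"],s["qd"].round(4),s["joint_efforts"].round(1),s["joints"].round(3))
c=pickle.load(open("scene10.pkl","rb"))
im=c["pixels"];x0,y0=270,230
img=cv2.resize(im[y0:y0+70,x0:x0+80,::-1],None,fx=9,fy=9,interpolation=cv2.INTER_CUBIC);img=np.clip(img*1.3,0,255).astype(np.uint8)
p=[.502,.1165,.340]
def draw(D,col):
    u=((proj(c,ramp2w(p,deck2r(D)))-[x0,y0]+.5)*9).astype(int);cv2.polylines(img,[u.reshape(-1,1,2)],False,col,1)
for g in(1,-1):
    draw([[.17,g*.023,.036],[.17,g*.049,.036]],(255,255,0)); draw([[.17,g*.023,.0],[.17,g*.023,.036]],(255,255,0))
    t=np.linspace(0,2*np.pi,40);draw(np.c_[.148+.022*np.cos(t),g*.043+0*t,.022+.022*np.sin(t)],(0,255,0))
    t=t*1;draw(np.c_[.140+.022*np.cos(t),g*.043+0*t,.022+.022*np.sin(t)],(255,0,255))
cv2.imwrite("pics/fit10.png",img)
```

```text
[-1.74107664  3.56681589 -0.22681923] [-19.73777481  -8.10044538  12.53673046] [ 0.0007 -0.0008 -0.0002  0.0002 -0.0029 -0.0003] [  2.3 -39.4 -33.1   1.7  -5.3  -0.2] [ 0.071  0.392  1.675 -0.011  1.121  1.304]
```

View pics/fit10.png

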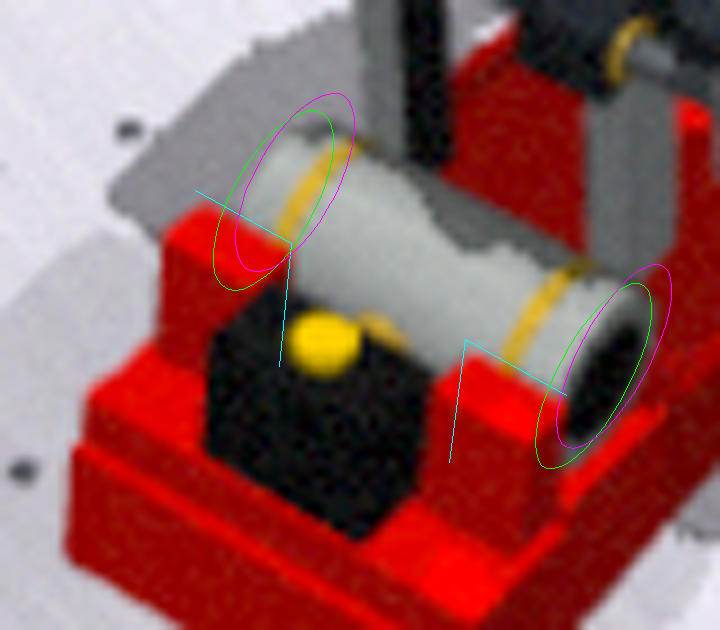

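>>> arm_command(plan=[{"translation":[0.003,0.001,0.0006],"yaw":0},{"translation":[0.006,0.0021,0.0012],"yaw":0},{"translation":[0.008,0.0028,0.0014],"yaw":0},{"translation":[0.008,0.0028,0.0014],"yaw":0},{"translation":[0.008,0.0028,0.0014],"yaw":0},{"translation":[0.008,0.0028,0.0014],"yaw":0}])

```text
time_s: 11.48
position: [0.6065, 0.1532, 0.0527]
tcp_rot: [-0.096, 0.146, -0.693, 0.699]
wrist_force: [-26.7, -12.0, 17.9]
opening: 0.0467
```

```bash
python3 snap.py 11; python3 snap.py 12; python3 -c "
from workcell import *
s=get_state();print(s['ft_torque'],s['qd'].round(4))"
```

```text
11.4833 [0.60645    0.15323503 0.05270552] tool x [-0.939 -0.336  0.07 ] z [ 0.337 -0.942 -0.004] [-26.7  -12.01  17.89] 0.046735530698989565
ramp xy 0.11072076310679224 -0.0004220472521616614
11.5833 [0.60645202 0.153235   0.05270396] tool x [-0.939 -0.336  0.07 ] z [ 0.337 -0.942 -0.004] [-27.17 -10.22  16.83] 0.04695263906914373
ramp xy 0.11072265151309418 -0.00042275019494986826
[-2.28674238  5.00238395 -0.32829947] [-0.002   0.0004  0.0023  0.0005  0.0006 -0.0004]
```

View pics/s12.png

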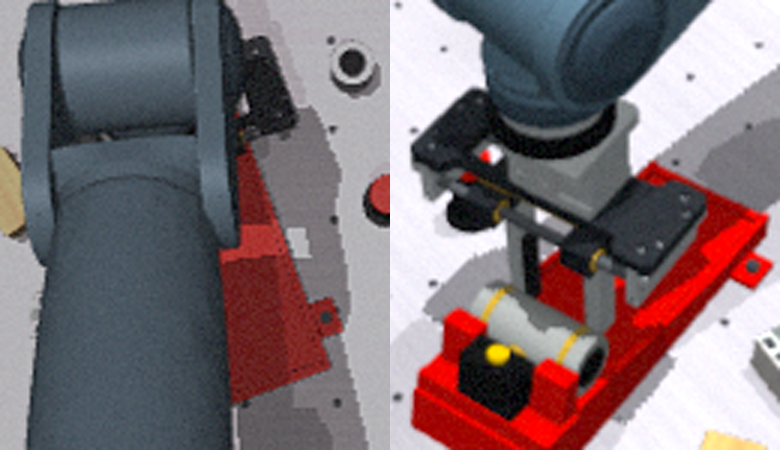

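The sleeve is blocked solid: a push of about 29 N gave no further travel. In the scene picture it sits against both jaws and the bystanders haven't moved, so I hand in.

```bash
python3 -c "
from workcell import *
print(sign_off())"
```

```text
the job is handed in; nothing more can be done
None
```

I pushed the steel sleeve up the ramp to the stop at about 30 to 40 mm/s, using the two half-open fingertips. I handed in at about 11.6 s with the fingertips still pressing it against the jaws.

**Position:** In my last two pushes I commanded about 5.5 mm and 8 mm more. The fingertips did not advance, and the wrist force rose from about 21 N to about 33 N in total, roughly 29 N of it horizontal. In the scene picture before the last push, the sleeve's outline matched the home position and not one 8 mm short.

**Loose parts:** The post, bush, pine block and terminal block look untouched in the parts of the last pictures that show them.

**What I could not confirm:**
- **Plunger:** I couldn't read its travel directly. I infer it is fully in from the blocked motion and the pictures.
- **Rolling:** The fingers had high friction on the sleeve, about 0.75, so it may have slid for part of the way rather than rolled.
- **Calibration:** The ramp position I fitted from the top camera was a few millimetres off in the scene camera. The fingers stopped about 2 mm short of where I predicted, which is within that error.

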